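# Pump salad spinner: spin steadily, then brake to the spout

### The arm

A 7-joint arm with a two-finger parallel gripper is mounted at the origin on the work surface. World frame = base frame: x ahead of the robot, y to its left, z up, the work surface at z = 0. Lengths are in mm, angles in rad, forces in N, time in s.
With the tool pointing down it reaches from about 400 to 875 mm from the base axis. Payload 4.4 kg.
Tool frame: the origin (TCP) lies at the very end of the fingers, on their centre line; the grasp point (between the pads) lies 19 mm behind it; z points along the fingers, y is the line along which they close (so a half turn about z gives the same grasp; the last joint's range is limited). The gripper opens to 85 mm and grips with 20 to 120 N. Pads are 22 mm wide; open, the fingers measure 114 mm over their backs; the gripper's body (76 mm by 85 mm) begins 54 mm behind the grasp point. The pads swing forward as they close: fully open they stand 13 mm farther back than shut.
Start: joints at [-0.066, 0.628, 0.038, 1.517, -0.027, 0.996, -0.02], TCP at [650.014, 0.027, 231.313] pointing down, gripper open.
Joint ranges: [-3.06, 3.06], [-0.37, 2.12], [-1.25, 1.32], [0.18, 2.47], [-1.1, 4.24], [0.23, 1.98], [-2.94, 2.94]. Speed limits (rad/s): [2.57, 2.57, 3.14, 3.14, 3.14, 3.14, 3.14].

### API

Orientations are given as [roll, pitch, yaw] about the fixed x, y, z axes, in that order (R = Rz(yaw) Ry(pitch) Rx(roll)).
In Python, from cell import status, get_image, ctrl, models gives the robot as it stands.
- The arm moves only by the shell command python3 -m handwheel 'ROWS' [OPENING]. ROWS is JSON, a list of rows, each an object with "delta_pos": the shift along the world's x, y, z in cm, a list of three; "yaw": the turn about the world's z in rad. A call has 1 to 10 rows; each row shifts and turns the commanded pose from where the row before left it; what a row does not reach is not made up. A row lasts 1/12 s, in which the tool goes at most 41.7 mm and 7.16 degrees, less where a joint would pass 70% of its speed; a pose out of reach is approached as far as the arm can. A call is refused whole if a number of a shift passes 4.17 or a number of a turn 0.125, either way. A call with a gripper value outside its range is refused whole. OPENING is the opening, from -1 (shut) to 1 (fully open), set as the call begins (- or left out, the last holds). The fingers move at their own pace and stop on an object; the grip force is fixed at half the most. Time passes only in rows, so rows that do not move let the fingers close. It gives the time, the measured TCP pose, the force, the opening and the grip force at its end, in the units of the state.
- status.read_state(): the state, without advancing time (a new reading comes with each control period).
- get_image(name): name is "scene" or "side" or "wrist"; returns a dict with "color" (384x512x3 uint8, red, green, blue), "z_map" (384x512 float32, mm along the optical axis (not along the pixel's ray), 0 where there is no reading), "fx", "fy", "cx", "cy" (pixels), "k1" (the pictures are not rectified: a ray, as slopes to the right and down, at radius r is drawn at 1 + k1 r^2 times it, then the intrinsics apply), "position" and "rotation" of the camera in the world; the wrist camera has in their place "hand_eye" (4x4, takes a point from camera to tool coordinates, whose origin is the TCP and whose axes are the flange's). Camera axes: x right, y up, looking along -z (the intrinsics and any distortion apply to the point x, -y, -z); pixel columns grow to the right and rows downward; lengths in mm; the calibration is good to about 2 mm. A picture is of the moment at which its call begins: read the wrist's pose just before it.
- ctrl.finish_job(): hands the job in; it is judged then, once.
Trained networks look in a picture, given as the dict that the camera call returned (one of the last four; its "shot" number tells which), for a name from the list of things; names that differ only in an ending like _2 or _b are one class to them, and where a whole thing is asked for, a point or a joint stands for the part that bears it (a point fixed in the world has none). Each returns a list of dicts, best first, with "score" (0 to 1); they miss things now and then, are a little off and sometimes report something else, mostly with a low value. They report only what shows in the picture. A call takes as long as a camera call.
- models.boxes_of(picture, name): "rect" ([left, top, right, bottom] in pixels, round what is visible of it).
The state is a dict: "clock": time; "qpos": joint angles; "qd": joint speeds; "tau": joint torques, N m; "eef_pos": TCP position; "tool_rot": TCP orientation; "force": force on the tool from outside, world axes, zero at the start; "torque": the same for the moment, N m; "width": finger opening in mm; "gripper_force": force on a finger pad.
Only numpy, scipy, OpenCV 4.12 (cv2) and the standard library are available. Lean on these libraries where they do the work, as an engineer would, in place of code of your own. Each camera call takes 0.05 s, during which the arm holds its last target. There are 200 camera calls.

### The job

Drain the cut peppers in the salad spinner: press the pump knob in strokes until the basket turns at about 30 turns a minute and keep it between 22 and 38 turns a minute for 8 seconds without a break, never faster than 48, because the soft pieces bruise. Then slow it with the brake button so that it comes to rest, in one go and without stopping anywhere else first, with the basket's lifting tab at the bowl's pouring spout, and let go of everything. Do not hammer on the spinner and leave the other things on the worktop where they are.

Things in the scene. Friction and masses are not known exactly. Their poses are not given: they have to be found in the camera images.
- spinner: Salad spinner: round steel bowl, 260 mm across, fast on its rubber foot (does not move), clear lid 150 to 160 mm high. Origin: on the worktop under its centre; z up. Its -x points to the bowl's pouring spout (lip out to 165 mm from the axis), its +x to the brake button. A white round housing (120 mm across, top 178 mm high) on the lid's middle carries the pump knob.
- spout (a point): Mark inside the bowl at the pouring spout: 100 mm from the axis towards the spout, 135 mm high. Belongs to the fixed bowl.
- basket_tab (a point): Point on the basket's lifting tab (a flat white tab 44 mm wide at the basket's rim, 56 to 108 mm from the axis, seen through the clear lid): 100 mm from the axis, 135 mm high; turns with the basket. It coincides with point spout when joint basket is a whole number of turns.
- basket (a joint): Angle of the basket, rad, not wrapped, growing counter-clockwise from above; 0, 2 pi, 4 pi .. = tab at the spout. Basket and peppers are a flywheel: 0.9 kg, 0.0045 kg m2 nominal (hidden, -30 to +40 %). Left alone it coasts and slows by about 0.2 + 0.11 x speed rad/s2 (varies). The pump drives it only counter-clockwise; it overruns freely.
- pump (a joint): Travel of the pump knob, m: 0 up, 0.040 down. Spring return, 3 N (top) to 7 N (bottom). Going down it drives the basket by a one-way screw, 60 rad of basket per metre (0.052 m/s for 30 turns a minute), after up to 4 mm of free play; it pushes only when it would overtake the basket. The drive is stiff: struck fast, the basket jumps ahead and runs faster than the hand. Going up it is free.
- pump_top (a point): Centre of the flat top of the pump knob, a grey mushroom knob 68 mm in diameter on the spinner's axis; 242 mm high when up.
- brake (a joint): Travel of the brake button, m: 0 up, 0.014 down; spring 1.6 N (top) to 4.4 N (bottom). From about 0.0035 on, a sprung felt pad rubs on the basket: it adds braking of about 1 rad/s2 at first touch, growing evenly to about 7 rad/s2 fully down (nominal; inversely with the inertia). Springs back when let go.
- brake_top (a point): Centre of the flat top of the brake button, a round grey button 36 mm in diameter, 92 mm from the axis on the side away from the spout; 183 mm high when up.
- knife: Chef's knife lying on the chopping board; leave alone.
- green_pepper: Half green pepper, 72 mm across, on the chopping board; leave alone.
- red_pepper: Red pepper standing on the worktop, 80 mm across, 95 mm high; leave alone.
- tomato: Tomato, 76 mm across; leave alone.
- bowl: White bowl, 170 mm across; leave alone.
- tumbler: Blue tumbler, 72 mm across, 95 mm high; leave alone.
- oil: Oil bottle, 62 mm across, 220 mm high; leave alone.
- jar: Jar, 76 mm across, 110 mm high; leave alone.

How it is judged (in metres and radians):
On the way, in this order (a step that is already met when the one before it is completed fails the run):
1. the basket turns at 22 to 38 turns a minute (2.30 to 3.98 rad/s) for 8 s without a break (velocity of joint basket between 2.3 and 3.98 rad/s), for 8 s.
2. the basket has come to rest with its tab at the spout (horizontal distance between basket_tab and spout below 0.03 m and angular speed of basket below 0.06 rad/s), for 0.3 s.
At the end, for the whole second after the job is handed in: The basket is at rest (below 0.06 rad/s) with the point on its tab within 30 mm (about 0.3 rad) of the mark at the spout; pump knob and brake button have sprung back up (within 3 mm) (all of step 2 and value of joint each of pump, brake below 0.003 m); the robot touches nothing.
It fails at once if the basket turns faster than 48 turns a minute (5.03 rad/s) (velocity of joint basket above 5.03 rad/s).
It fails at once if after its spin (about three turns and more) the basket stands still with its tab away from the spout (value of joint basket above 18.5 rad and angular speed of basket below 0.02 rad/s and horizontal distance between basket_tab and spout above 0.035 m).
It fails at once if the spinner is struck or pressed with more than 60 N (contact force between any of the arm, the fingers and spinner above 60 N).
It fails at once if something else on the worktop is moved by more than 40 mm (distance of any of knife, green_pepper, red_pepper, tomato, bowl, tumbler, oil, jar from where it was at the start of the episode above 0.04 m).
It also fails if it takes over 54 s, if anything falls off the work surface, if the arm or the gripper's body presses on something with over 40 N, if the wrist force passes 120 N, or if a joint passes its speed limit or range.

## Working session

There is one attempt and no reset: what is moved stays moved. The work goes in short steps, Python scripts to look and compute and a shell command to move; the robot and the scene stay as the last step left them, time stands still between calls to the robot, and variables do not carry over. Pictures are saved under pics/ and viewed, at most 10 in all, crops included, and the job is handed in when it is done.

```bash
mkdir -p pics; ls; cat > h.py <<'E'
import numpy as np, cv2
from cell import status, get_image, ctrl, models
def ray(p,u,v):
    d=cv2.undistortPoints(np.array([[[u,v]]],float),np.array([[p['fx'],0,p['cx']],[0,p['fy'],p['cy']],[0,0,1]]),np.array([p['k1'],0,0,0,0.]))[0,0]
    return np.array([d[0],-d[1],-1.])
def world(p,u,v,z=None):
    R=np.array(p['rotation']);t=np.array(p['position']);r=ray(p,u,v)
    if z is None: return t+R@r*p['z_map'][int(v),int(u)]
    w=R@r; return t+w*(z-t[2])/w[2]
def save(p,n): cv2.imwrite('pics/'+n,p['color'][:,:,::-1])
E
python3 - <<'E'
from h import *
s=status.read_state();print({k:np.round(v,3) for k,v in s.items()})
for n in('scene','side'):
    p=get_image(n);save(p,n+'0.png');print(n,np.round(p['position']),np.round(p['rotation'],2).tolist(),p['k1'])
    for o in('spinner','pump_top','brake_top','basket_tab','oil','red_pepper','jar','tumbler'):
        for b in models.boxes_of(p,o)[:1]:
            l,t,r,bo=b['rect'];u,v=(l+r)/2,(t+bo)/2
            z={'pump_top':242,'brake_top':183,'basket_tab':135}.get(o)
            print(o,b['score'],np.round(b['rect']),world(p,u,v).round(),world(p,u,v,z).round() if z else '')
E
```

```text
pics
{'clock': np.float64(0.0), 'qpos': array([-0.066,  0.629,  0.038,  1.518, -0.027,  0.996, -0.02 ]), 'qd': array([ 0.003,  0.001,  0.001, -0.   ,  0.002,  0.   ,  0.   ]), 'tau': array([-1.0000e-03, -5.6341e+01,  1.2260e+00, -1.9345e+01,  1.1000e-02,
        1.1000e-02, -0.0000e+00]), 'eef_pos': array([6.49359e+02, 1.70000e-02, 2.30362e+02]), 'tool_rot': array([-3.14 ,  0.   ,  1.571]), 'force': array([ 1.343, -0.539, -0.053]), 'torque': array([ 0.022,  0.006, -0.047]), 'gripper_force': np.float64(0.0), 'width': np.float64(85.532)}
scene [ 991.  626. 1303.] [0.56, -0.01, 2.52] -0.06012824365615891Traceback (most recent call last):
  File "<stdin>", line 9, in <module>
  File "h.py", line 9, in world
    w=R@r; return t+w*(z-t[2])/w[2]
                               ~^^^
IndexError: invalid index to scalar variable.
```

```bash
sed -i "s/R=np.array(p\['rotation'\])/R=Rotation.from_euler('xyz',p['rotation']).as_matrix()/; 1a from scipy.spatial.transform import Rotation" h.py
python3 - <<'E'
from h import *
for n in('scene','side'):
    p=get_image(n);save(p,n+'0.png');print(n,np.round(p['position']),np.round(p['rotation'],2).tolist(),p['k1'])
    for o in('spinner','pump_top','brake_top','basket_tab','oil','red_pepper','jar','tumbler'):
        for b in models.boxes_of(p,o)[:1]:
            l,t,r,bo=b['rect'];u,v=(l+r)/2,(t+bo)/2
            z={'pump_top':242,'brake_top':183,'basket_tab':135}.get(o)
            print(o,b['score'],np.round(b['rect']),world(p,u,v).round(),world(p,u,v,z).round() if z else '')
print(status.read_state()['clock'])
E
```

```text
scene [ 991.  626. 1303.] [0.56, -0.01, 2.52] -0.06012824365615891
spinner 0.63 [202. 115. 298. 195.] [525. -39. 169.] 
pump_top 0.77 [236. 118. 252. 141.] [511. -90. 236.] [514. -86. 242.]
brake_top 0.32 [203. 114. 297. 193.] [525. -40. 174.] [529. -34. 183.]
red_pepper 0.43 [150. 132. 170. 168.] [ 735. -276.   96.] 
jar 0.64 [150. 131. 170. 169.] [ 734. -279.   91.] 
tumbler 0.68 [180. 210. 204. 240.] [778. -12.   7.] 
side [   6. -762. 1251.] [0.72, -0.0, -0.6] 0.0032327522848649374
spinner 0.63 [219. 189. 315. 269.] [ 472. -134.  180.] 
pump_top 0.77 [259. 198. 283. 221.] [ 496. -117.  241.] [ 495. -117.  242.]
brake_top 0.57 [295. 213. 307. 224.] [ 580. -160.  185.] [ 581. -159.  183.]
oil 0.63 [254. 108. 268. 158.] [732. 276. 139.] 
red_pepper 0.88 [241. 302. 269. 328.] [ 313. -302.   76.] 
jar 0.76 [351. 235. 376. 271.] [ 703. -330.   99.] 
tumbler 0.86 [306. 167. 326. 204.] [766. -21.  91.] 
1.05
```

View pics/scene0.png

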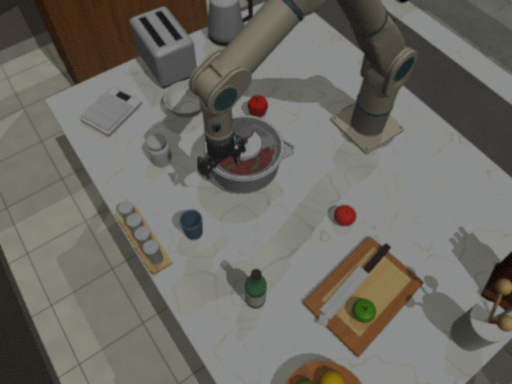

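View pics/side0.png

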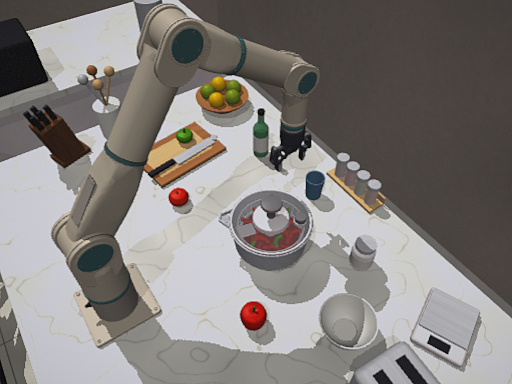

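The side view shows the pump knob at (271,209), the brake button at about (300,219) and the spout lip at about (225,217). In the scene view the hand hides the button. Next I'll find the tab, using views rectified to the basket plane.

```bash
cat >> h.py <<'E'
C=np.array([495.,-117.]); PHI=np.arctan2(-42,86)
def proj(p,X):
    R=Rotation.from_euler('xyz',p['rotation']).as_matrix();c=(np.asarray(X)-np.array(p['position']))@R
    a=c[...,0]/-c[...,2];b=-c[...,1]/-c[...,2];r2=a*a+b*b;f=1+p['k1']*r2
    return p['cx']+p['fx']*a*f,p['cy']+p['fy']*b*f
def top(p,z=135,n=400,half=180):
    # spinner frame: image up = spinner -x (spout), left = spinner ... (u right=+x)
    g=np.linspace(-half,half,n);X,Y=np.meshgrid(g,-g)
    c,s=np.cos(PHI),np.sin(PHI)
    W=np.stack([C[0]+c*X-s*Y,C[1]+s*X+c*Y,np.full_like(X,z)],-1)
    u,v=proj(p,W);return cv2.remap(p['color'],u.astype(np.float32),v.astype(np.float32),cv2.INTER_CUBIC)
E
python3 - <<'E'
from h import *
p=get_image('side')
# refine: depth points on knob top & brake
zm=p['z_map']
P=[]
for v in range(185,280):
    for u in range(210,325):
        if zm[v,u]>0:P.append(world(p,u,v))
P=np.array(P)
k=P[(abs(P[:,2]-242)<5)&(np.hypot(*(P[:,:2]-C).T)<60)];b=P[(abs(P[:,2]-183)<5)&(np.hypot(*(P[:,:2]-[581,-159]).T)<30)]
print(len(k),k.mean(0),np.ptp(k,axis=0),len(b),b.mean(0),np.ptp(b,axis=0))
crop=cv2.resize(p['color'][180:280,205:325],None,fx=3.3,fy=4*.825,interpolation=cv2.INTER_CUBIC)
t=top(p)
o=np.zeros((400,800,3),np.uint8);o[:330,:396]=crop[:330,:396];o[:,400:]=t
cv2.imwrite('pics/c1.png',o[:,:,::-1])
E
```

```text
281 [511.96942007 -96.67471014 241.88645221] [64.05170958 66.77400597  9.70757327] 90 [ 584.57328655 -153.47214022  183.50009808] [34.79253273 34.9456548   9.51977944]
```

View pics/c1.png

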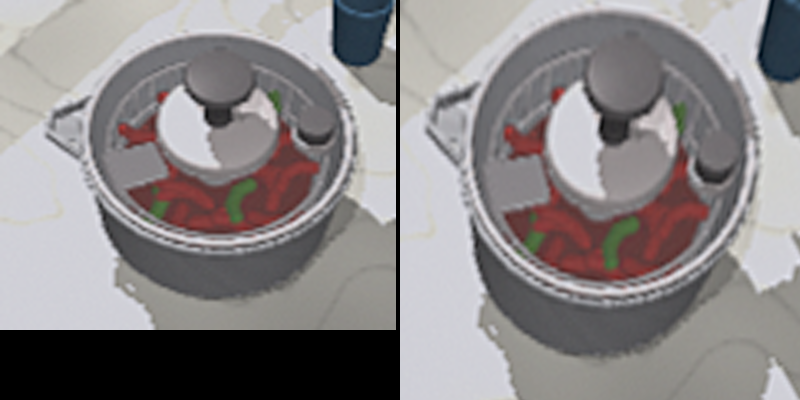

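Using the depth points, the knob is at (512,-97,242) and the button at (585,-153,183). They are 92.2 mm apart, which matches. The tab shows as a grey square left of the housing, near the spout (crop about (140,165)). Now I'll move over the knob and shut the fingers.

```bash
sed -i 's/^C=.*/C=np.array([512.,-96.7]); PHI=np.arctan2(-56.8,72.6)/' h.py
python3 -m handwheel '[{"delta_pos":[0,0,2.2],"yaw":0.1},{"delta_pos":[0,0,2.2],"yaw":0.1},{"delta_pos":[-1.72,-1.21,0],"yaw":0.09},{"delta_pos":[-1.72,-1.21,0],"yaw":0.09},{"delta_pos":[-1.72,-1.21,0],"yaw":0.09},{"delta_pos":[-1.72,-1.21,0],"yaw":0.09},{"delta_pos":[-1.72,-1.21,0],"yaw":0.09},{"delta_pos":[-1.72,-1.21,0],"yaw":0.09},{"delta_pos":[-1.72,-1.21,0],"yaw":0.09},{"delta_pos":[-1.72,-1.21,0],"yaw":0.09}]' -1
```

```text
clock: 1.93
eef_pos: [511.5, -97.4, 275.5]
tool_rot: [3.142, 0.0, 2.495]
force: [0.2, -1.1, 0.1]
width: -0.2
gripper_force: 0.0
```

```bash
cat >> h.py <<'E'
def polar(p,z=135):
    # rows: joint angle 0..2pi (ccw from spout), cols r 62..104
    th=np.arange(0,2*np.pi,np.pi/180);r=np.arange(62,105,3.)
    T,Rr=np.meshgrid(th,r,indexing='ij');a=T+np.pi+PHI
    W=np.stack([C[0]+Rr*np.cos(a),C[1]+Rr*np.sin(a),np.full_like(a,z)],-1)
    u,v=proj(p,W);return cv2.remap(p['color'],u.astype(np.float32),v.astype(np.float32),cv2.INTER_LINEAR)
E
python3 - <<'E'
from h import *
s=status.read_state();print(s['clock'],s['eef_pos'].round(1),s['tool_rot'].round(3),s['width'],s['force'].round(2))
p=get_image('side')
t=top(p);t=cv2.circle(t.copy(),(200,200),int(100/.9),(0,0,255),1)
q=cv2.resize(polar(p),(150,360))
o=np.zeros((400,800,3),np.uint8);o[:,:400]=t;o[:360,420:570]=q
h=cv2.cvtColor(polar(p),cv2.COLOR_RGB2HSV);sat=cv2.resize(h[:,:,1],(150,360));o[:360,600:750]=sat[:,:,None]
cv2.imwrite('pics/c2.png',o[:,:,::-1])
E
```

```text
1.9333 [511.5 -97.4 275.5] [3.142 0.    2.495] -0.1715646733469882 [ 0.15 -1.14  0.09]
```

View pics/c2.png

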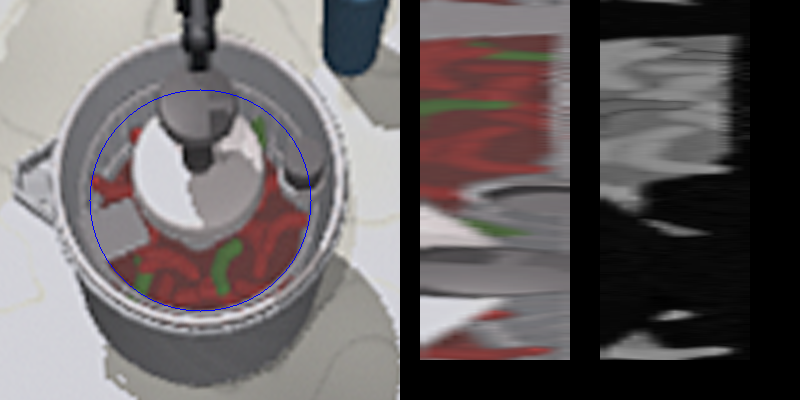

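The rectified view confirms the geometry. The tab fills polar rows 5–35°, so the basket is at about +0.33 rad, and the spout is at the left. I'll go to the knob and make a gentle first stroke.

```bash
cat >> h.py <<'E'
def feat(p):
    q=polar(p)[:,:11];hs=cv2.cvtColor(q,cv2.COLOR_RGB2HSV)
    return hs[:,:,1].astype(float),cv2.cvtColor(q,cv2.COLOR_RGB2LAB)[:,:,1:].astype(float)
def tab(p):
    s,_=feat(p);low=(s<60).mean(1)  # per degree
    ext=np.r_[low[-25:],low[:175]]   # degrees -25..174
    best=(-9,None)
    for c in range(-6,160):
        i=c+25;f=ext[i-13:i+14].mean()-.5*(ext[i-19:i-16].mean()+ext[min(i+17,196):i+20].mean())
        if f>best[0]:best=(f,c)
    return best
def shift(p1,p2):
    a,b=feat(p1)[1],feat(p2)[1];out=[]
    for d in range(-8,40):
        A=a[38:160-d] if d>=0 else a[38:160];B=b[38+d:160] if d>=0 else b[38+d:160+d]
        out.append(np.abs(A-B).mean())
    i=int(np.argmin(out))
    sub=0
    if 0<i<len(out)-1:
        sub=.5*(out[i-1]-out[i+1])/(out[i-1]-2*out[i]+out[i+1]+1e-9)
    return i-8+sub,min(out)
def meas(n=3):
    st=status.read_state();ps=[];ts=[]
    for k in range(n):
        ts.append(status.read_state()['clock']);ps.append(get_image('side'))
    print('z %.1f F %s t0 %.3f t1 %.3f'%(st['eef_pos'][2],st['force'].round(1),ts[0],status.read_state()['clock']))
    for k in range(n):
        f,c=tab(ps[k]);print('t %.3f tab %s score %.2f (rad %.2f)'%(ts[k],c,f,np.radians(c)),end=' ')
        if k:
            d,e=shift(ps[k-1],ps[k]);print('speed %.2f err %.1f'%(np.radians(d)/(ts[k]-ts[k-1]),e),end='')
        print()
    d,e=shift(ps[0],ps[-1]);print('overall speed %.2f err %.1f'%(np.radians(d)/(ts[-1]-ts[0]),e))
E
python3 -c "
from h import *
meas(2)"
python3 -m handwheel '[{"delta_pos":[0,0,-1.05],"yaw":0},{"delta_pos":[0,0,-1.05],"yaw":0},{"delta_pos":[0,0,-1.05],"yaw":0},{"delta_pos":[0,0,-0.1],"yaw":0},{"delta_pos":[0,0,-0.1],"yaw":0}]'
```

```text
z 275.3 F [-4.9 -2.2 -0.6] t0 1.983 t1 2.083
t 1.983 tab 21 score 0.50 (rad 0.37) 
t 2.033 tab 21 score 0.50 (rad 0.37) speed 0.00 err 0.4
overall speed 0.00 err 0.4
clock: 2.5
eef_pos: [512.9, -95.8, 241.8]
tool_rot: [3.141, -0.001, 2.491]
force: [-0.9, 1.7, 3.0]
width: -0.0
gripper_force: 1.3
```

```bash
python3 -m handwheel '[{"delta_pos":[0,0,-0.15],"yaw":0},{"delta_pos":[0,0,-0.2],"yaw":0},{"delta_pos":[0,0,-0.3],"yaw":0},{"delta_pos":[0,0,-0.35],"yaw":0},{"delta_pos":[0,0,-0.4],"yaw":0},{"delta_pos":[0,0,-0.42],"yaw":0},{"delta_pos":[0,0,-0.42],"yaw":0},{"delta_pos":[0,0,-0.42],"yaw":0},{"delta_pos":[0,0,-0.42],"yaw":0}]'
python3 -c "
from h import *
meas(3)"
```

```text
clock: 3.25
eef_pos: [512.9, -95.9, 211.3]
tool_rot: [3.14, 0.001, 2.491]
force: [-1.4, 2.8, 6.2]
width: -0.2
gripper_force: 3.0
z 211.3 F [-1.4  2.8  6.2] t0 3.250 t1 3.400
t 3.250 tab 107 score 0.62 (rad 1.87) 
t 3.300 tab 117 score 0.62 (rad 2.04) speed 2.57 err 2.2
t 3.350 tab 126 score 0.67 (rad 2.20) speed 2.58 err 2.3
overall speed 2.50 err 4.0
```

The tab moves 19° in 0.1 s, about 3.3 rad/s, which is well inside the band. I'll continue with one stroke per call.

```bash
python3 -m handwheel '[{"delta_pos":[0,0,1.0],"yaw":0},{"delta_pos":[0,0,1.0],"yaw":0},{"delta_pos":[0,0,0.72],"yaw":0},{"delta_pos":[0,0,-0.2],"yaw":0},{"delta_pos":[0,0,-0.42],"yaw":0},{"delta_pos":[0,0,-0.42],"yaw":0},{"delta_pos":[0,0,-0.42],"yaw":0},{"delta_pos":[0,0,-0.42],"yaw":0},{"delta_pos":[0,0,-0.42],"yaw":0},{"delta_pos":[0,0,-0.42],"yaw":0}]'
python3 -c "
from h import *
meas(3)"
```

```text
clock: 4.23
eef_pos: [513.4, -97.4, 210.8]
tool_rot: [3.141, 0.002, 2.49]
force: [3.3, -1.2, 5.9]
width: -0.1
gripper_force: 2.8
z 210.8 F [ 3.3 -1.2  5.9] t0 4.233 t1 4.383
t 4.233 tab -6 score 0.15 (rad -0.10) 
t 4.283 tab -3 score 0.16 (rad -0.05) speed 2.07 err 1.3
t 4.333 tab 9 score 0.09 (rad 0.16) speed 1.93 err 1.4
overall speed 1.97 err 2.1
```

```bash
cat > z.py <<'E'
from h import *
def pol(p,z):
    th=np.radians(np.arange(0,200,.5));r=np.arange(64,98,3.)
    T,Rr=np.meshgrid(th,r,indexing='ij');a=T+np.pi+PHI
    W=np.stack([C[0]+Rr*np.cos(a),C[1]+Rr*np.sin(a),np.full_like(a,z)],-1)
    u,v=proj(p,W);return cv2.cvtColor(cv2.remap(p['color'],u.astype(np.float32),v.astype(np.float32),cv2.INTER_LINEAR),cv2.COLOR_RGB2LAB).astype(float)
def spd(p1,p2,dt,zs=(115,)):
    res=[]
    for z in zs:
        a,b=pol(p1,z),pol(p2,z)
        e=[np.abs(a[80:320-d]-b[80+d:320]).mean() for d in range(0,80)]
        i=int(np.argmin(e));sub=.5*(e[i-1]-e[i+1])/(e[i-1]-2*e[i]+e[i+1]) if 0<i<79 else 0
        res.append((round(e[i],2),z,round(np.radians((i+sub)/2)/dt,2)))
    return res
E
python3 - <<'E'
from z import *
t=[];ps=[]
for k in range(3):
    t.append(status.read_state()['clock']);ps.append(get_image('side'))
print(t)
print(spd(ps[0],ps[2],t[2]-t[0],range(65,140,10)),spd(ps[0],ps[1],t[1]-t[0],range(65,140,10)));print([tab(p) for p in ps])
np.save('im.npy',[p['color'] for p in ps])
E
```

```text
[4.3833, 4.4333, 4.4833]
[(np.float64(1.26), 65, np.float64(0.0)), (np.float64(2.11), 75, np.float64(0.0)), (np.float64(3.19), 85, np.float64(0.0)), (np.float64(4.87), 95, np.float64(0.0)), (np.float64(6.32), 105, np.float64(0.0)), (np.float64(4.34), 115, np.float64(2.3)), (np.float64(2.7), 125, np.float64(2.14)), (np.float64(2.59), 135, np.float64(1.98))] [(np.float64(1.23), 65, np.float64(0.0)), (np.float64(1.65), 75, np.float64(0.0)), (np.float64(2.94), 85, np.float64(0.0)), (np.float64(4.09), 95, np.float64(0.0)), (np.float64(4.48), 105, np.float64(2.31)), (np.float64(2.98), 115, np.float64(2.27)), (np.float64(1.89), 125, np.float64(2.15)), (np.float64(1.66), 135, np.float64(1.99))]
[(np.float64(0.057239057239057235), 8), (np.float64(0.01346801346801347), 12), (np.float64(0.006734006734006759), -1)]
```

```bash
python3 -m handwheel '[{"delta_pos":[0,0,1.0],"yaw":0},{"delta_pos":[0,0,1.0],"yaw":0},{"delta_pos":[0,0,0.9],"yaw":0}]' | head -2
python3 - <<'E'
from z import *
t=[];ps=[]
for k in range(3):
    t.append(status.read_state()['clock']);ps.append(get_image('side'))
print(t)
print(spd(ps[0],ps[2],t[2]-t[0],(115,125,135)));print([tab(p) for p in ps])
np.save('im2.npy',[p['color'] for p in ps])
E
```

```text
clock: 4.78
eef_pos: [511.5, -96.9, 240.8]
[4.7833, 4.8333, 4.8833]
[(np.float64(3.89), 115, np.float64(2.02)), (np.float64(2.28), 125, np.float64(1.89)), (np.float64(2.02), 135, np.float64(1.72))]
[(np.float64(0.21043771043771042), -6), (np.float64(0.4107744107744108), -6), (np.float64(0.5), -4)]
```

The second stroke hardly drove the basket. The free play was never taken up because the hand was barely faster than the basket. Next stroke: take the play up at moderate relative speed, then ramp to about 3.4 rad/s.

```bash
cat > m.py <<'E'
import sys
from z import *
t=[];ps=[]
for k in range(int(sys.argv[1]) if len(sys.argv)>1 else 3):
    t.append(status.read_state()['clock']);ps.append(get_image('side'))
print([round(x,2) for x in t],'tab',[(round(float(f),2),c) for f,c in map(tab,ps)],'now',round(status.read_state()['clock'],2))
if len(t)>1: print(spd(ps[0],ps[-1],t[-1]-t[0],(115,135)), 'tabspeed',np.radians(tab(ps[-1])[1]-tab(ps[0])[1])/(t[-1]-t[0]))
E
python3 -m handwheel '[{"delta_pos":[0,0,-0.3],"yaw":0},{"delta_pos":[0,0,-0.38],"yaw":0},{"delta_pos":[0,0,-0.38],"yaw":0},{"delta_pos":[0,0,-0.38],"yaw":0},{"delta_pos":[0,0,-0.42],"yaw":0},{"delta_pos":[0,0,-0.45],"yaw":0},{"delta_pos":[0,0,-0.47],"yaw":0},{"delta_pos":[0,0,-0.47],"yaw":0}]' | head -2
python3 m.py 3
```

```text
clock: 5.6
eef_pos: [512.5, -96.7, 207.3]
[5.6, 5.65, 5.7] tab [(0.65, 85), (0.62, 96), (0.62, 106)] now 5.75
[(np.float64(7.52), 115, np.float64(3.43)), (np.float64(4.7), 135, np.float64(3.57))] tabspeed 3.6651914291880727
```

```bash
python3 -m handwheel '[{"delta_pos":[0,0,1.12],"yaw":0},{"delta_pos":[0,0,1.12],"yaw":0},{"delta_pos":[0,0,1.12],"yaw":0},{"delta_pos":[0,0,0],"yaw":0},{"delta_pos":[0,0,0],"yaw":0},{"delta_pos":[0,0,0],"yaw":0},{"delta_pos":[0,0,0],"yaw":0},{"delta_pos":[0,0,0],"yaw":0},{"delta_pos":[0,0,0],"yaw":0},{"delta_pos":[0,0,0],"yaw":0}]' | head -2
python3 m.py 2
```

```text
clock: 6.58
eef_pos: [512.4, -96.6, 240.8]
[6.58, 6.63] tab [(0.0, 23), (0.19, -6)] now 6.68
[(np.float64(2.99), 115, np.float64(2.56)), (np.float64(1.49), 135, np.float64(2.23))] tabspeed -10.122909661567148
```

```bash
python3 -m handwheel '[{"delta_pos":[0,0,-0.35],"yaw":0},{"delta_pos":[0,0,-0.46],"yaw":0},{"delta_pos":[0,0,-0.46],"yaw":0},{"delta_pos":[0,0,-0.46],"yaw":0},{"delta_pos":[0,0,-0.46],"yaw":0},{"delta_pos":[0,0,-0.46],"yaw":0},{"delta_pos":[0,0,-0.47],"yaw":0},{"delta_pos":[0,0,-0.47],"yaw":0}]' | head -2
python3 m.py 2
```

```text
clock: 7.35
eef_pos: [512.4, -96.6, 205.0]
[7.35, 7.4] tab [(0.5, 20), (0.56, 30)] now 7.45
[(np.float64(3.58), 115, np.float64(3.01)), (np.float64(1.97), 135, np.float64(2.59))] tabspeed 3.4906585039886093
```

```bash
python3 -m handwheel '[{"delta_pos":[0,0,1.78],"yaw":0},{"delta_pos":[0,0,1.78],"yaw":0},{"delta_pos":[0,0,-0.3],"yaw":0},{"delta_pos":[0,0,-0.46],"yaw":0},{"delta_pos":[0,0,-0.47],"yaw":0},{"delta_pos":[0,0,-0.47],"yaw":0},{"delta_pos":[0,0,-0.47],"yaw":0},{"delta_pos":[0,0,-0.47],"yaw":0},{"delta_pos":[0,0,-0.47],"yaw":0},{"delta_pos":[0,0,-0.47],"yaw":0}]' | head -2
python3 m.py 2
```

```text
clock: 8.28
eef_pos: [513.3, -97.0, 204.6]
[8.28, 8.33] tab [(0.03, 13), (0.06, -6)] now 8.38
[(np.float64(3.24), 115, np.float64(2.6)), (np.float64(2.14), 135, np.float64(2.38))] tabspeed -6.632251157578594
```

```bash
python3 -m handwheel '[{"delta_pos":[0,0,1.8],"yaw":0},{"delta_pos":[0,0,1.8],"yaw":0},{"delta_pos":[0,0,-0.32],"yaw":0},{"delta_pos":[0,0,-0.46],"yaw":0},{"delta_pos":[0,0,-0.47],"yaw":0},{"delta_pos":[0,0,-0.47],"yaw":0},{"delta_pos":[0,0,-0.47],"yaw":0},{"delta_pos":[0,0,-0.47],"yaw":0},{"delta_pos":[0,0,-0.47],"yaw":0},{"delta_pos":[0,0,-0.47],"yaw":0}]' | head -2
python3 m.py 2
```

```text
clock: 9.22
eef_pos: [512.3, -96.8, 204.2]
[9.22, 9.27] tab [(0.23, -6), (0.5, -6)] now 9.32
[(np.float64(3.7), 115, np.float64(3.56)), (np.float64(1.99), 135, np.float64(3.02))] tabspeed 0.0
```

```bash
python3 -m handwheel '[{"delta_pos":[0,0,1.2],"yaw":0},{"delta_pos":[0,0,1.2],"yaw":0},{"delta_pos":[0,0,1.2],"yaw":0},{"delta_pos":[0,0,0],"yaw":0},{"delta_pos":[0,0,0],"yaw":0}]' | head -2
python3 m.py 2
```

```text
clock: 9.73
eef_pos: [511.9, -96.7, 240.5]
[9.73, 9.78] tab [(0.62, 91), (0.61, 102)] now 9.83
[(np.float64(4.35), 115, np.float64(3.47)), (np.float64(2.84), 135, np.float64(3.46))] tabspeed 3.8397243543874704
```

```bash
python3 -m handwheel '[{"delta_pos":[0,0,0],"yaw":0},{"delta_pos":[0,0,0],"yaw":0},{"delta_pos":[0,0,0],"yaw":0},{"delta_pos":[0,0,0],"yaw":0},{"delta_pos":[0,0,0],"yaw":0},{"delta_pos":[0,0,0],"yaw":0},{"delta_pos":[0,0,0],"yaw":0}]' | head -2
python3 m.py 2
```

```text
clock: 10.42
eef_pos: [512.0, -96.7, 240.9]
[10.42, 10.47] tab [(0.04, 10), (0.0, 15)] now 10.52
[(np.float64(3.23), 115, np.float64(2.71)), (np.float64(2.03), 135, np.float64(2.3))] tabspeed 1.7453292519943666
```

```bash
python3 -m handwheel '[{"delta_pos":[0,0,-0.36],"yaw":0},{"delta_pos":[0,0,-0.45],"yaw":0},{"delta_pos":[0,0,-0.45],"yaw":0},{"delta_pos":[0,0,-0.45],"yaw":0},{"delta_pos":[0,0,-0.45],"yaw":0},{"delta_pos":[0,0,-0.45],"yaw":0},{"delta_pos":[0,0,-0.45],"yaw":0},{"delta_pos":[0,0,-0.45],"yaw":0}]' | head -2
python3 m.py 2
```

```text
clock: 11.18
eef_pos: [512.2, -96.7, 205.5]
[11.18, 11.23] tab [(0.14, -6), (0.32, -6)] now 11.28
[(np.float64(3.14), 115, np.float64(2.51)), (np.float64(1.67), 135, np.float64(2.24))] tabspeed 0.0
```

```bash
python3 -m handwheel '[{"delta_pos":[0,0,1.76],"yaw":0},{"delta_pos":[0,0,1.76],"yaw":0},{"delta_pos":[0,0,-0.36],"yaw":0},{"delta_pos":[0,0,-0.45],"yaw":0},{"delta_pos":[0,0,-0.45],"yaw":0},{"delta_pos":[0,0,-0.45],"yaw":0},{"delta_pos":[0,0,-0.45],"yaw":0},{"delta_pos":[0,0,-0.45],"yaw":0},{"delta_pos":[0,0,-0.45],"yaw":0},{"delta_pos":[0,0,-0.45],"yaw":0}]' | head -2
python3 m.py 2
```

```text
clock: 12.12
eef_pos: [513.6, -96.9, 205.8]
[12.12, 12.17] tab [(0.65, 128), (0.62, 140)] now 12.22
[(np.float64(3.5), 115, np.float64(3.37)), (np.float64(2.89), 135, np.float64(3.11))] tabspeed 4.188790204786332
```

```bash
python3 -m handwheel '[{"delta_pos":[0,0,1.18],"yaw":0},{"delta_pos":[0,0,1.18],"yaw":0},{"delta_pos":[0,0,1.16],"yaw":0},{"delta_pos":[0,0,0],"yaw":0},{"delta_pos":[0,0,0],"yaw":0},{"delta_pos":[0,0,0],"yaw":0},{"delta_pos":[0,0,0],"yaw":0}]' | head -2
python3 m.py 2
python3 -m handwheel '[{"delta_pos":[0,0,-0.36],"yaw":0},{"delta_pos":[0,0,-0.45],"yaw":0},{"delta_pos":[0,0,-0.45],"yaw":0},{"delta_pos":[0,0,-0.45],"yaw":0},{"delta_pos":[0,0,-0.45],"yaw":0},{"delta_pos":[0,0,-0.45],"yaw":0},{"delta_pos":[0,0,-0.45],"yaw":0},{"delta_pos":[0,0,-0.45],"yaw":0}]' | head -2
python3 m.py 2
```

```text
clock: 12.8
eef_pos: [512.0, -96.7, 240.4]
[12.8, 12.85] tab [(0.02, 16), (0.0, 24)] now 12.9
[(np.float64(3.24), 115, np.float64(2.75)), (np.float64(1.71), 135, np.float64(2.39))] tabspeed 2.7925268031909867
clock: 13.57
eef_pos: [512.0, -96.7, 205.7]
[13.57, 13.62] tab [(0.49, 20), (0.56, 25)] now 13.67
[(np.float64(3.08), 115, np.float64(2.33)), (np.float64(1.68), 135, np.float64(1.97))] tabspeed 1.7453292519943666
```

```bash
python3 -m handwheel '[{"delta_pos":[0,0,1.76],"yaw":0},{"delta_pos":[0,0,1.76],"yaw":0},{"delta_pos":[0,0,-0.42],"yaw":0},{"delta_pos":[0,0,-0.42],"yaw":0},{"delta_pos":[0,0,-0.42],"yaw":0},{"delta_pos":[0,0,-0.42],"yaw":0},{"delta_pos":[0,0,-0.44],"yaw":0},{"delta_pos":[0,0,-0.45],"yaw":0},{"delta_pos":[0,0,-0.46],"yaw":0},{"delta_pos":[0,0,-0.46],"yaw":0}]' | head -2
python3 m.py 3
```

```text
clock: 14.5
eef_pos: [513.5, -96.9, 206.2]
[14.5, 14.55, 14.6] tab [(0.39, 159), (0.15, 1), (0.07, 9)] now 14.65
[(np.float64(5.72), 115, np.float64(3.4)), (np.float64(3.55), 135, np.float64(2.9))] tabspeed -26.179938779915037
```

```bash
python3 -m handwheel '[{"delta_pos":[0,0,1.18],"yaw":0},{"delta_pos":[0,0,1.18],"yaw":0},{"delta_pos":[0,0,1.16],"yaw":0},{"delta_pos":[0,0,0],"yaw":0},{"delta_pos":[0,0,0],"yaw":0},{"delta_pos":[0,0,0],"yaw":0},{"delta_pos":[0,0,0],"yaw":0},{"delta_pos":[0,0,0],"yaw":0}]' | head -2
python3 m.py 2
python3 -m handwheel '[{"delta_pos":[0,0,-0.5],"yaw":0},{"delta_pos":[0,0,-0.5],"yaw":0},{"delta_pos":[0,0,-0.47],"yaw":0},{"delta_pos":[0,0,-0.45],"yaw":0},{"delta_pos":[0,0,-0.45],"yaw":0},{"delta_pos":[0,0,-0.45],"yaw":0},{"delta_pos":[0,0,-0.45],"yaw":0}]' | head -2
python3 m.py 2
```

```text
clock: 15.32
eef_pos: [511.9, -96.7, 240.9]
[15.32, 15.37] tab [(0.01, 20), (0.02, -6)] now 15.42
[(np.float64(3.24), 115, np.float64(2.88)), (np.float64(1.71), 135, np.float64(2.57))] tabspeed -9.075712110370707
clock: 16.0
eef_pos: [512.1, -96.8, 208.4]
[16.0, 16.05] tab [(0.67, 80), (0.67, 87)] now 16.1
[(np.float64(3.82), 115, np.float64(2.68)), (np.float64(2.46), 135, np.float64(2.61))] tabspeed 2.4434609527920266
```

```bash
python3 -m handwheel '[{"delta_pos":[0,0,3.0],"yaw":0},{"delta_pos":[0,0,-0.46],"yaw":0},{"delta_pos":[0,0,-0.48],"yaw":0},{"delta_pos":[0,0,-0.46],"yaw":0},{"delta_pos":[0,0,-0.45],"yaw":0},{"delta_pos":[0,0,-0.45],"yaw":0},{"delta_pos":[0,0,-0.45],"yaw":0}]' | head -2
python3 m.py 2
```

```text
clock: 16.68
eef_pos: [514.3, -96.9, 211.5]
[16.68, 16.73] tab [(0.03, 13), (0.13, -6)] now 16.78
[(np.float64(3.7), 115, np.float64(3.24)), (np.float64(2.68), 135, np.float64(2.97))] tabspeed -6.6322511575783585
```

```bash
python3 -m handwheel '[{"delta_pos":[0,0,1.5],"yaw":0},{"delta_pos":[0,0,1.5],"yaw":0},{"delta_pos":[0,0,0],"yaw":0},{"delta_pos":[0,0,0],"yaw":0},{"delta_pos":[0,0,0],"yaw":0},{"delta_pos":[0,0,0],"yaw":0}]' | head -2
python3 m.py 3
```

```text
clock: 17.28
eef_pos: [512.0, -96.7, 240.7]
[17.28, 17.33, 17.38] tab [(0.05, 3), (0.06, 12), (0.01, 20)] now 17.43
[(np.float64(4.87), 115, np.float64(2.91)), (np.float64(2.73), 135, np.float64(2.62))] tabspeed 2.967059728390424
```

```bash
python3 -m handwheel '[{"delta_pos":[0,0,0],"yaw":0},{"delta_pos":[0,0,0],"yaw":0},{"delta_pos":[0,0,0],"yaw":0},{"delta_pos":[0,0,-0.46],"yaw":0},{"delta_pos":[0,0,-0.5],"yaw":0},{"delta_pos":[0,0,-0.48],"yaw":0},{"delta_pos":[0,0,-0.46],"yaw":0},{"delta_pos":[0,0,-0.46],"yaw":0},{"delta_pos":[0,0,-0.46],"yaw":0},{"delta_pos":[0,0,-0.46],"yaw":0}]' | head -2
python3 m.py 2
```

```text
clock: 18.27
eef_pos: [512.2, -96.7, 208.2]
[18.27, 18.32] tab [(0.68, 114), (0.65, 122)] now 18.37
[(np.float64(3.76), 115, np.float64(3.29)), (np.float64(2.76), 135, np.float64(2.98))] tabspeed 2.7925268031908876
```

```bash
python3 -m handwheel '[{"delta_pos":[0,0,1.64],"yaw":0},{"delta_pos":[0,0,1.64],"yaw":0},{"delta_pos":[0,0,-0.46],"yaw":0},{"delta_pos":[0,0,-0.48],"yaw":0},{"delta_pos":[0,0,-0.46],"yaw":0},{"delta_pos":[0,0,-0.46],"yaw":0},{"delta_pos":[0,0,-0.46],"yaw":0},{"delta_pos":[0,0,-0.46],"yaw":0},{"delta_pos":[0,0,-0.46],"yaw":0}]' | head -2
python3 m.py 2
```

```text
clock: 19.12
eef_pos: [513.8, -96.9, 208.7]
[19.12, 19.17] tab [(0.0, 21), (0.2, -5)] now 19.22
[(np.float64(3.58), 115, np.float64(3.31)), (np.float64(1.81), 135, np.float64(2.91))] tabspeed -9.07571211037103
```

```bash
python3 -m handwheel '[{"delta_pos":[0,0,1.6],"yaw":0},{"delta_pos":[0,0,1.6],"yaw":0},{"delta_pos":[0,0,0],"yaw":0},{"delta_pos":[0,0,0],"yaw":0},{"delta_pos":[0,0,0],"yaw":0},{"delta_pos":[0,0,0],"yaw":0},{"delta_pos":[0,0,0],"yaw":0},{"delta_pos":[0,0,0],"yaw":0}]' | head -2
python3 m.py 3
```

```text
clock: 19.88
eef_pos: [512.0, -96.7, 240.4]
[19.88, 19.93, 19.98] tab [(0.64, 49), (0.64, 58), (0.64, 69)] now 20.03
[(np.float64(5.61), 115, np.float64(2.92)), (np.float64(3.86), 135, np.float64(2.71))] tabspeed 3.4906585039886093
```

```bash
python3 -m handwheel '[{"delta_pos":[0,0,0],"yaw":0},{"delta_pos":[0,0,0],"yaw":0},{"delta_pos":[0,0,0],"yaw":0},{"delta_pos":[0,0,0],"yaw":0},{"delta_pos":[0,0,0],"yaw":0}]' | head -1
python3 -m handwheel '[{"delta_pos":[0,0,-0.46],"yaw":0},{"delta_pos":[0,0,-0.5],"yaw":0},{"delta_pos":[0,0,-0.47],"yaw":0},{"delta_pos":[0,0,-0.46],"yaw":0},{"delta_pos":[0,0,-0.46],"yaw":0},{"delta_pos":[0,0,-0.46],"yaw":0},{"delta_pos":[0,0,-0.46],"yaw":0}]' | head -2
python3 m.py 2
```

```text
clock: 20.45
clock: 21.03
eef_pos: [512.3, -96.8, 208.0]
[21.03, 21.08] tab [(0.13, 1), (0.05, 14)] now 21.13
[(np.float64(3.58), 115, np.float64(3.13)), (np.float64(2.15), 135, np.float64(2.68))] tabspeed 4.537856055185193
```

```bash
python3 -m handwheel '[{"delta_pos":[0,0,1.62],"yaw":0},{"delta_pos":[0,0,1.62],"yaw":0},{"delta_pos":[0,0,0],"yaw":0},{"delta_pos":[0,0,0],"yaw":0},{"delta_pos":[0,0,0],"yaw":0}]' | head -1
python3 m.py 2
python3 -m handwheel '[{"delta_pos":[0,0,-0.46],"yaw":0},{"delta_pos":[0,0,-0.5],"yaw":0},{"delta_pos":[0,0,-0.48],"yaw":0},{"delta_pos":[0,0,-0.47],"yaw":0},{"delta_pos":[0,0,-0.46],"yaw":0},{"delta_pos":[0,0,-0.46],"yaw":0},{"delta_pos":[0,0,-0.46],"yaw":0}]' | head -2
python3 m.py 2
```

```text
clock: 21.55
[21.55, 21.6] tab [(0.06, -6), (0.27, -6)] now 21.65
[(np.float64(3.23), 115, np.float64(2.77)), (np.float64(1.62), 135, np.float64(2.45))] tabspeed 0.0
clock: 22.23
eef_pos: [512.8, -96.8, 207.5]
[22.23, 22.28] tab [(0.67, 91), (0.6, 100)] now 22.33
[(np.float64(3.83), 115, np.float64(2.71)), (np.float64(2.34), 135, np.float64(2.61))] tabspeed 3.1415926535897483
```

```bash
python3 -m handwheel '[{"delta_pos":[0,0,3.1],"yaw":0},{"delta_pos":[0,0,-0.46],"yaw":0},{"delta_pos":[0,0,-0.48],"yaw":0},{"delta_pos":[0,0,-0.46],"yaw":0},{"delta_pos":[0,0,-0.45],"yaw":0},{"delta_pos":[0,0,-0.45],"yaw":0},{"delta_pos":[0,0,-0.45],"yaw":0}]' | head -2
python3 m.py 2
```

```text
clock: 22.92
eef_pos: [513.0, -96.8, 210.9]
[22.92, 22.97] tab [(0.12, -6), (0.11, 3)] now 23.02
[(np.float64(3.69), 115, np.float64(3.34)), (np.float64(2.53), 135, np.float64(2.97))] tabspeed 3.1415926535897483
```

```bash
python3 -m handwheel '[{"delta_pos":[0,0,1.48],"yaw":0},{"delta_pos":[0,0,1.48],"yaw":0},{"delta_pos":[0,0,0],"yaw":0},{"delta_pos":[0,0,0],"yaw":0},{"delta_pos":[0,0,0],"yaw":0},{"delta_pos":[0,0,0],"yaw":0},{"delta_pos":[0,0,0],"yaw":0},{"delta_pos":[0,0,0],"yaw":0}]' | head -2
python3 m.py 4
```

```text
clock: 23.68
eef_pos: [512.0, -96.7, 240.4]
[23.68, 23.73, 23.78, 23.83] tab [(0.3, -6), (0.49, -4), (0.5, 4), (0.49, 13)] now 23.88
[(np.float64(5.99), 115, np.float64(0.0)), (np.float64(3.73), 135, np.float64(2.37))] tabspeed 2.210750385859453
```

```bash
python3 -m handwheel '[{"delta_pos":[0,0,-0.46],"yaw":0},{"delta_pos":[0,0,-0.5],"yaw":0},{"delta_pos":[0,0,-0.47],"yaw":0},{"delta_pos":[0,0,-0.46],"yaw":0},{"delta_pos":[0,0,-0.46],"yaw":0},{"delta_pos":[0,0,-0.46],"yaw":0},{"delta_pos":[0,0,-0.46],"yaw":0}]' | head -2
python3 m.py 2
python3 -m handwheel '[{"delta_pos":[0,0,1.62],"yaw":0},{"delta_pos":[0,0,1.62],"yaw":0},{"delta_pos":[0,0,0],"yaw":0},{"delta_pos":[0,0,0],"yaw":0},{"delta_pos":[0,0,0],"yaw":0}]' | head -1
python3 m.py 2
```

```text
clock: 24.47
eef_pos: [512.2, -96.7, 207.7]
[24.47, 24.52] tab [(0.64, 117), (0.67, 126)] now 24.57
[(np.float64(3.49), 115, np.float64(3.07)), (np.float64(2.53), 135, np.float64(2.64))] tabspeed 3.1415926535897483
clock: 24.98
[24.98, 25.03] tab [(0.0, 19), (0.12, -6)] now 25.08
[(np.float64(2.97), 115, np.float64(2.24)), (np.float64(1.89), 135, np.float64(2.04))] tabspeed -8.726646259971524
```

```bash
python3 -m handwheel '[{"delta_pos":[0,0,-0.48],"yaw":0},{"delta_pos":[0,0,-0.49],"yaw":0},{"delta_pos":[0,0,-0.45],"yaw":0},{"delta_pos":[0,0,-0.45],"yaw":0},{"delta_pos":[0,0,-0.45],"yaw":0},{"delta_pos":[0,0,-0.45],"yaw":0}]' | head -2
python3 m.py 2
python3 -m handwheel '[{"delta_pos":[0,0,1.38],"yaw":0},{"delta_pos":[0,0,1.38],"yaw":0},{"delta_pos":[0,0,0],"yaw":0},{"delta_pos":[0,0,0],"yaw":0},{"delta_pos":[0,0,0],"yaw":0}]' | head -1
python3 m.py 2
```

```text
clock: 25.58
eef_pos: [512.7, -96.8, 212.6]
[25.58, 25.63] tab [(0.18, -3), (0.1, 2)] now 25.68
[(np.float64(3.01), 115, np.float64(2.43)), (np.float64(1.54), 135, np.float64(2.12))] tabspeed 1.7453292519944288
clock: 26.1
[26.1, 26.15] tab [(0.48, -6), (0.5, -1)] now 26.2
[(np.float64(2.89), 115, np.float64(2.18)), (np.float64(1.53), 135, np.float64(1.9))] tabspeed 1.7453292519944288
```

```bash
python3 -m handwheel '[{"delta_pos":[0,0,-0.46],"yaw":0},{"delta_pos":[0,0,-0.46],"yaw":0},{"delta_pos":[0,0,-0.45],"yaw":0},{"delta_pos":[0,0,-0.45],"yaw":0},{"delta_pos":[0,0,-0.45],"yaw":0},{"delta_pos":[0,0,-0.45],"yaw":0}]' | head -2
python3 m.py 2
```

```text
clock: 26.7
eef_pos: [512.4, -96.7, 212.9]
[26.7, 26.75] tab [(0.64, 71), (0.65, 79)] now 26.8
[(np.float64(3.63), 115, np.float64(2.66)), (np.float64(2.27), 135, np.float64(2.53))] tabspeed 2.7925268031908876
```

```bash
python3 -m handwheel '[{"delta_pos":[0,0,1.4],"yaw":0},{"delta_pos":[0,0,1.4],"yaw":0},{"delta_pos":[0,0,-0.42],"yaw":0},{"delta_pos":[0,0,-0.46],"yaw":0},{"delta_pos":[0,0,-0.45],"yaw":0},{"delta_pos":[0,0,-0.45],"yaw":0},{"delta_pos":[0,0,-0.45],"yaw":0},{"delta_pos":[0,0,-0.45],"yaw":0},{"delta_pos":[0,0,-0.45],"yaw":0}]' | head -2
python3 m.py 3
```

```text
clock: 27.55
eef_pos: [512.9, -96.9, 209.5]
[27.55, 27.6, 27.65] tab [(0.11, -3), (0.08, 8), (0.01, 13)] now 27.7
[(np.float64(5.93), 115, np.float64(3.41)), (np.float64(4.18), 135, np.float64(2.91))] tabspeed 2.7925268031909867
```

```bash
python3 -m handwheel '[{"delta_pos":[0,0,0],"yaw":0},{"delta_pos":[0,0,0],"yaw":0},{"delta_pos":[0,0,0],"yaw":0},{"delta_pos":[0,0,0],"yaw":0},{"delta_pos":[0,0,0],"yaw":0},{"delta_pos":[0,0,0],"yaw":0},{"delta_pos":[0,0,0],"yaw":0},{"delta_pos":[0,0,0],"yaw":0}]' | head -2
python3 m.py 3
```

```text
clock: 28.37
eef_pos: [512.8, -96.8, 210.0]
[28.37, 28.42, 28.47] tab [(0.48, 5), (0.49, 13), (0.49, 22)] now 28.52
[(np.float64(5.03), 115, np.float64(2.85)), (np.float64(2.84), 135, np.float64(2.38))] tabspeed 2.967059728390424
```

```bash
python3 -m handwheel '[{"delta_pos":[0,0,1.55],"yaw":0},{"delta_pos":[0,0,1.55],"yaw":0},{"delta_pos":[0,0,-0.46],"yaw":0},{"delta_pos":[0,0,-0.46],"yaw":0},{"delta_pos":[0,0,-0.45],"yaw":0},{"delta_pos":[0,0,-0.45],"yaw":0},{"delta_pos":[0,0,-0.45],"yaw":0},{"delta_pos":[0,0,-0.45],"yaw":0},{"delta_pos":[0,0,-0.45],"yaw":0}]' | head -2
python3 m.py 3
```

```text
clock: 29.27
eef_pos: [512.7, -96.8, 208.8]
[29.27, 29.32, 29.37] tab [(0.47, 155), (0.28, 159), (0.13, 1)] now 29.42
[(np.float64(5.29), 115, np.float64(2.99)), (np.float64(3.57), 135, np.float64(2.65))] tabspeed -26.878070480712296
```

```bash
python3 -m handwheel '[{"delta_pos":[0,0,0],"yaw":0},{"delta_pos":[0,0,0],"yaw":0},{"delta_pos":[0,0,0],"yaw":0}]' | head -1
python3 m.py 2
python3 -m handwheel '[{"delta_pos":[0,0,1.59],"yaw":0},{"delta_pos":[0,0,1.59],"yaw":0},{"delta_pos":[0,0,-0.46],"yaw":0},{"delta_pos":[0,0,-0.46],"yaw":0},{"delta_pos":[0,0,-0.45],"yaw":0},{"delta_pos":[0,0,-0.45],"yaw":0},{"delta_pos":[0,0,-0.45],"yaw":0},{"delta_pos":[0,0,-0.45],"yaw":0},{"delta_pos":[0,0,-0.45],"yaw":0}]' | head -2
python3 m.py 3
```

```text
clock: 29.67
[29.67, 29.72] tab [(0.03, -6), (0.12, 0)] now 29.77
[(np.float64(3.34), 115, np.float64(2.81)), (np.float64(1.96), 135, np.float64(2.4))] tabspeed 2.094395102393166
clock: 30.52
eef_pos: [512.5, -96.8, 208.7]
[30.52, 30.57, 30.62] tab [(0.48, 14), (0.5, 21), (0.64, 31)] now 30.67
[(np.float64(5.52), 115, np.float64(3.14)), (np.float64(2.95), 135, np.float64(2.65))] tabspeed 2.967059728390318
```

```bash
python3 -m handwheel '[{"delta_pos":[0,0,1.6],"yaw":0},{"delta_pos":[0,0,1.6],"yaw":0},{"delta_pos":[0,0,-0.46],"yaw":0},{"delta_pos":[0,0,-0.46],"yaw":0},{"delta_pos":[0,0,-0.46],"yaw":0},{"delta_pos":[0,0,-0.46],"yaw":0},{"delta_pos":[0,0,-0.45],"yaw":0},{"delta_pos":[0,0,-0.45],"yaw":0},{"delta_pos":[0,0,-0.45],"yaw":0}]' | head -2
python3 m.py 3
```

```text
clock: 31.42
eef_pos: [512.5, -96.8, 208.9]
[31.42, 31.47, 31.52] tab [(0.11, 8), (0.05, 11), (0.0, 19)] now 31.57
[(np.float64(4.76), 115, np.float64(2.62)), (np.float64(3.5), 135, np.float64(2.31))] tabspeed 1.9198621771937352
```

```bash
python3 -m handwheel '[{"delta_pos":[0,0,1.6],"yaw":0},{"delta_pos":[0,0,1.6],"yaw":0},{"delta_pos":[0,0,-0.46],"yaw":0},{"delta_pos":[0,0,-0.46],"yaw":0},{"delta_pos":[0,0,-0.46],"yaw":0},{"delta_pos":[0,0,-0.46],"yaw":0},{"delta_pos":[0,0,-0.45],"yaw":0},{"delta_pos":[0,0,-0.45],"yaw":0},{"delta_pos":[0,0,-0.45],"yaw":0}]' | head -2
python3 m.py 3
```

```text
clock: 32.32
eef_pos: [512.6, -96.8, 209.0]
[32.32, 32.37, 32.42] tab [(0.01, 22), (0.08, -6), (0.36, -6)] now 32.47
[(np.float64(5.35), 115, np.float64(3.48)), (np.float64(2.79), 135, np.float64(2.96))] tabspeed -4.886921905584053
```

```bash
python3 -m handwheel '[{"delta_pos":[0,0,0],"yaw":0},{"delta_pos":[0,0,0],"yaw":0},{"delta_pos":[0,0,0],"yaw":0},{"delta_pos":[0,0,0],"yaw":0},{"delta_pos":[0,0,0],"yaw":0},{"delta_pos":[0,0,0],"yaw":0},{"delta_pos":[0,0,0],"yaw":0}]' | head -1
python3 m.py 3
python3 -m handwheel '[{"delta_pos":[0,0,1.6],"yaw":0},{"delta_pos":[0,0,1.6],"yaw":0},{"delta_pos":[0,0,-0.46],"yaw":0},{"delta_pos":[0,0,-0.46],"yaw":0},{"delta_pos":[0,0,-0.46],"yaw":0},{"delta_pos":[0,0,-0.46],"yaw":0},{"delta_pos":[0,0,-0.45],"yaw":0},{"delta_pos":[0,0,-0.45],"yaw":0},{"delta_pos":[0,0,-0.45],"yaw":0}]' | head -2
python3 m.py 3
```

```text
clock: 33.05
[33.05, 33.1, 33.15] tab [(0.68, 114), (0.64, 125), (0.68, 134)] now 33.2
[(np.float64(5.78), 115, np.float64(3.6)), (np.float64(4.76), 135, np.float64(3.27))] tabspeed 3.4906585039886093
clock: 33.95
eef_pos: [512.6, -96.8, 209.1]
[33.95, 34.0, 34.05] tab [(0.15, -6), (0.13, -4), (0.07, 12)] now 34.1
[(np.float64(5.15), 115, np.float64(3.11)), (np.float64(2.87), 135, np.float64(2.63))] tabspeed 3.1415926535899716
```

```bash
python3 -m handwheel '[{"delta_pos":[0,0,0],"yaw":0},{"delta_pos":[0,0,0],"yaw":0},{"delta_pos":[0,0,0],"yaw":0}]' | head -1
python3 -m handwheel '[{"delta_pos":[0,0,1.6],"yaw":0},{"delta_pos":[0,0,1.6],"yaw":0},{"delta_pos":[0,0,-0.46],"yaw":0},{"delta_pos":[0,0,-0.46],"yaw":0},{"delta_pos":[0,0,-0.46],"yaw":0},{"delta_pos":[0,0,-0.46],"yaw":0},{"delta_pos":[0,0,-0.45],"yaw":0},{"delta_pos":[0,0,-0.45],"yaw":0},{"delta_pos":[0,0,-0.45],"yaw":0}]' | head -2
python3 m.py 3
```

```text
clock: 34.35
clock: 35.1
eef_pos: [512.6, -96.8, 209.2]
[35.1, 35.15, 35.2] tab [(0.62, 110), (0.64, 121), (0.64, 130)] now 35.25
[(np.float64(6.06), 115, np.float64(3.88)), (np.float64(4.78), 135, np.float64(3.37))] tabspeed 3.4906585039886093
```

The basket has stayed in band since about 27.3 s and is at about 3.5 rad/s, so it will coast in band until about 37 s. I'm moving over the brake button now.

```bash
python3 -m handwheel '[{"delta_pos":[0,0,2.4],"yaw":0},{"delta_pos":[0,0,2.4],"yaw":0},{"delta_pos":[2.42,-1.9,0],"yaw":0},{"delta_pos":[2.42,-1.9,0],"yaw":0},{"delta_pos":[2.42,-1.9,0],"yaw":0},{"delta_pos":[0,0,-2.3],"yaw":0},{"delta_pos":[0,0,-2.3],"yaw":0},{"delta_pos":[0,0,-2.3],"yaw":0}]' 
python3 m.py 3
```

```text
clock: 35.92
eef_pos: [582.9, -153.8, 186.3]
tool_rot: [-3.139, -0.005, 2.49]
force: [-0.1, 0.6, -0.3]
width: -0.2
gripper_force: 0.0
[35.92, 35.97, 36.02] tab [(0.06, 10), (0.01, 17), (0.09, -6)] now 36.07
[(np.float64(4.4), 115, np.float64(2.47)), (np.float64(2.33), 135, np.float64(2.12))] tabspeed -2.7925268031908876
```

```bash
python3 -m handwheel '[{"delta_pos":[0,0,0],"yaw":0},{"delta_pos":[0,0,0],"yaw":0},{"delta_pos":[0,0,0],"yaw":0},{"delta_pos":[0,0,0],"yaw":0},{"delta_pos":[0,0,0],"yaw":0},{"delta_pos":[0,0,0],"yaw":0},{"delta_pos":[0,0,0],"yaw":0},{"delta_pos":[0,0,0],"yaw":0},{"delta_pos":[0,0,0],"yaw":0}]' | head -2
python3 m.py 4
python3 - <<'E'
from h import *
p=get_image('side');cv2.imwrite('pics/b.png',cv2.resize(p['color'][150:290,190:340],None,fx=4,fy=4,interpolation=cv2.INTER_CUBIC)[:,:,::-1])
E
```

```text
clock: 36.82
eef_pos: [585.0, -153.7, 188.9]
[36.82, 36.87, 36.92, 36.97] tab [(0.49, 16), (0.5, 20), (0.55, 26), (0.62, 32)] now 37.02
[(np.float64(5.23), 115, np.float64(1.91)), (np.float64(2.87), 135, np.float64(1.62))] tabspeed 1.8616845354605476
```

View pics/b.png

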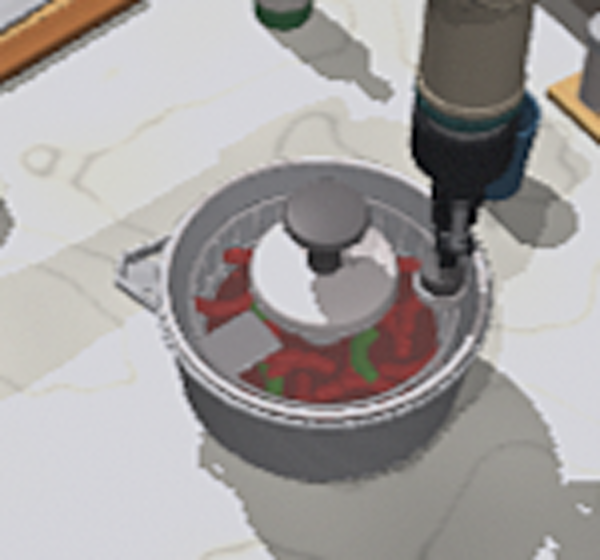

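The tip is over the button and the tab is visible at crop (240,342). But the basket slows faster than nominal: only about 1.8 rad/s with 318° to go, so it would stop short of the spout. I'll go back and pump again, timed to bring the tab round.

```bash
python3 -m handwheel '[{"delta_pos":[0,0,3.4],"yaw":0},{"delta_pos":[0,0,3.4],"yaw":0},{"delta_pos":[-2.42,1.9,0],"yaw":0},{"delta_pos":[-2.42,1.9,0],"yaw":0},{"delta_pos":[-2.42,1.9,0],"yaw":0},{"delta_pos":[0,0,-1.2],"yaw":0}]' | head -2
python3 m.py 2
```

```text
clock: 37.57
eef_pos: [509.1, -92.7, 246.7]
[37.57, 37.62] tab [(0.61, 101), (0.59, 105)] now 37.67
[(np.float64(2.78), 115, np.float64(1.78)), (np.float64(1.69), 135, np.float64(1.66))] tabspeed 1.3962634015953446
```

```bash
python3 -m handwheel '[{"delta_pos":[0.05,0,-0.35],"yaw":0},{"delta_pos":[0,0,-0.35],"yaw":0},{"delta_pos":[0,0,-0.36],"yaw":0},{"delta_pos":[0,0,-0.38],"yaw":0},{"delta_pos":[0,0,-0.4],"yaw":0},{"delta_pos":[0,0,-0.42],"yaw":0},{"delta_pos":[0,0,-0.43],"yaw":0},{"delta_pos":[0,0,-0.43],"yaw":0},{"delta_pos":[0,0,-0.43],"yaw":0}]' | head -2
python3 m.py 2
```

```text
clock: 38.42
eef_pos: [513.8, -97.3, 209.5]
[38.42, 38.47] tab [(0.14, -6), (0.1, 9)] now 38.52
[(np.float64(3.84), 115, np.float64(3.55)), (np.float64(2.49), 135, np.float64(3.11))] tabspeed 5.235987755982542
```

```bash
python3 -m handwheel '[{"delta_pos":[0,0,0],"yaw":0},{"delta_pos":[0,0,1.6],"yaw":0},{"delta_pos":[0,0,1.6],"yaw":0},{"delta_pos":[0,0,-0.48],"yaw":0},{"delta_pos":[0,0,-0.49],"yaw":0},{"delta_pos":[0,0,-0.49],"yaw":0},{"delta_pos":[0,0,-0.48],"yaw":0},{"delta_pos":[0,0,-0.47],"yaw":0},{"delta_pos":[0,0,-0.47],"yaw":0},{"delta_pos":[0,0,-0.47],"yaw":0}]' | head -2
python3 m.py 2
```

```text
clock: 39.35
eef_pos: [513.9, -96.9, 207.4]
[39.35, 39.4] tab [(0.58, 29), (0.59, 39)] now 39.45
[(np.float64(3.49), 115, np.float64(2.99)), (np.float64(2.41), 135, np.float64(2.62))] tabspeed 3.4906585039888576
```

```bash
python3 -m handwheel '[{"delta_pos":[0,0,2.5],"yaw":0},{"delta_pos":[0,0,2.5],"yaw":0},{"delta_pos":[2.4,-1.9,0],"yaw":0},{"delta_pos":[2.4,-1.9,0],"yaw":0},{"delta_pos":[2.4,-1.9,0],"yaw":0},{"delta_pos":[0,0,-3.5],"yaw":0},{"delta_pos":[0,0,-3.4],"yaw":0}]' | head -2
python3 m.py 2
```

```text
clock: 40.03
eef_pos: [585.2, -155.2, 187.8]
[40.03, 40.08] tab [(0.55, 151), (0.46, 156)] now 40.13
[(np.float64(3.3), 115, np.float64(2.6)), (np.float64(1.91), 135, np.float64(2.26))] tabspeed 1.7453292519941808
```

```bash
python3 -m handwheel '[{"delta_pos":[0,0.1,-0.35],"yaw":0},{"delta_pos":[0,0,-0.35],"yaw":0},{"delta_pos":[0,0,0],"yaw":0},{"delta_pos":[0,0,0],"yaw":0},{"delta_pos":[0,0,0],"yaw":0}]' | grep -E 'clock|pos|^force'
python3 m.py 2
```

```text
clock: 40.55
eef_pos: [585.5, -152.8, 183.2]
force: [-0.6, 0.4, 1.2]
[40.55, 40.6] tab [(0.0, 13), (0.1, -6)] now 40.65
[(np.float64(2.93), 115, np.float64(2.15)), (np.float64(1.83), 135, np.float64(1.82))] tabspeed -6.632251157577887
```

```bash
python3 -m handwheel '[{"delta_pos":[0,0,0],"yaw":0},{"delta_pos":[0,0,0],"yaw":0},{"delta_pos":[0,0,0],"yaw":0},{"delta_pos":[0,0,0],"yaw":0},{"delta_pos":[0,0,0],"yaw":0}]' | grep -E 'clock|pos|^force'
python3 m.py 3
```

```text
clock: 41.07
eef_pos: [585.3, -152.8, 182.0]
force: [0.6, -0.4, 1.3]
[41.07, 41.12, 41.17] tab [(0.03, 8), (0.01, 154), (0.0, 19)] now 41.22
[(np.float64(3.87), 115, np.float64(1.95)), (np.float64(2.25), 135, np.float64(1.69))] tabspeed 1.9198621771937352
```

```bash
python3 -m handwheel '[{"delta_pos":[0,0,-0.5],"yaw":0}]' | grep -E 'clock|pos|^force'
python3 m.py 2
```

```text
clock: 41.3
eef_pos: [585.3, -152.9, 177.4]
force: [0.1, -0.2, 3.1]
[41.3, 41.35] tab [(0.04, 15), (0.01, 20)] now 41.4
[(np.float64(2.47), 115, np.float64(1.59)), (np.float64(1.42), 135, np.float64(1.47))] tabspeed 1.7453292519941808
```

```bash
python3 -m handwheel '[{"delta_pos":[0,0,-0.15],"yaw":0}]' | grep -E 'clock|pos|^force'
python3 m.py 2
```

```text
clock: 41.48
eef_pos: [584.9, -152.9, 175.3]
force: [1.0, -0.5, 2.0]
[41.48, 41.53] tab [(0.06, -6), (0.09, -6)] now 41.58
[(np.float64(2.04), 115, np.float64(0.79)), (np.float64(1.13), 135, np.float64(0.76))] tabspeed 0.0
```

Its speed is falling quickly with the tab near −20°, so I'm releasing the brake at once.

```bash
python3 -m handwheel '[{"delta_pos":[0,0,3]}]' | grep -E 'clock|pos|^force' || python3 -m handwheel '[{"delta_pos":[0,0,3],"yaw":0}]'
python3 m.py 2
```

```text
clock: 41.67
eef_pos: [580.7, -152.2, 200.3]
tool_rot: [-3.136, -0.011, 2.491]
force: [0.1, 0.1, 0.9]
width: 0.4
gripper_force: 0.0
[41.67, 41.72] tab [(0.21, -6), (0.24, -6)] now 41.77
[(np.float64(1.31), 115, np.float64(0.12)), (np.float64(1.01), 135, np.float64(0.3))] tabspeed 0.0schema error: expected keys delta_pos, yaw
```

```bash
python3 -m handwheel '[{"delta_pos":[0,0,2],"yaw":0},{"delta_pos":[0,0,2],"yaw":0},{"delta_pos":[0,0,0],"yaw":0},{"delta_pos":[0,0,0],"yaw":0},{"delta_pos":[0,0,0],"yaw":0},{"delta_pos":[0,0,0],"yaw":0}]' | grep -E 'clock|pos|^force'
python3 - <<'E'
from z import *
t=[];ps=[]
for k in range(3):
    t.append(status.read_state()['clock']);ps.append(get_image('side'))
print(t,[tab(p) for p in ps],spd(ps[0],ps[2],.1,(135,)))
s,_=feat(ps[-1]);print((s[:40]<60).mean(1).round(1))
tp=top(ps[-1]);cv2.imwrite('pics/e.png',tp[:,:,::-1])
E
```

```text
clock: 42.27
eef_pos: [583.9, -152.7, 244.0]
force: [-0.2, 0.3, -0.4]
[42.2667, 42.3167, 42.3667] [(np.float64(0.48989898989898983), -6), (np.float64(0.49663299663299665), -6), (np.float64(0.5), -6)] [(np.float64(0.93), 135, np.float64(0.14))]
[1.  1.  1.  1.  1.  1.  1.  1.  0.6 0.5 0.2 0.  0.  0.  0.  0.  0.  0.
 0.  0.  0.  0.  0.  0.  0.  0.  0.  0.  0.  0.  0.  0.  0.  0.  0.  0.
 0.  0.  0.  0. ]
```

View pics/e.png

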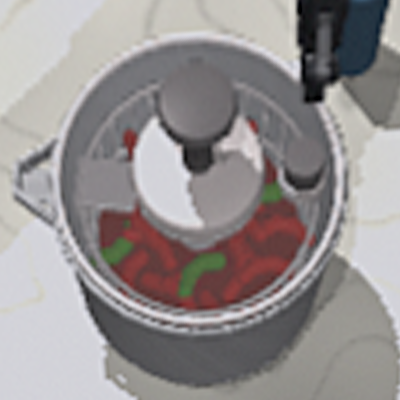

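The tab's lower edge is at about +9° (picture about (105,208)), which puts its centre at about −6°, roughly 0.1 rad from the spout. It is almost at rest, and the knob and button are both up. I'll let it settle and check.

```bash
python3 -m handwheel '[{"delta_pos":[0,0,2],"yaw":0},{"delta_pos":[0,0,0],"yaw":0},{"delta_pos":[0,0,0],"yaw":0},{"delta_pos":[0,0,0],"yaw":0},{"delta_pos":[0,0,0],"yaw":0},{"delta_pos":[0,0,0],"yaw":0},{"delta_pos":[0,0,0],"yaw":0},{"delta_pos":[0,0,0],"yaw":0},{"delta_pos":[0,0,0],"yaw":0},{"delta_pos":[0,0,0],"yaw":0}]' | grep -E 'clock|pos|^force'
python3 - <<'E'
from z import *
ps=[get_image('side') for k in range(5)]
print(spd(ps[0],ps[4],.2,(135,)))
s,_=feat(ps[-1]);print((s[:30]<60).mean(1).round(1))
E
```

```text
clock: 43.25
eef_pos: [584.8, -152.8, 265.2]
force: [-0.3, -0.1, -0.9]
[(np.float64(0.53), 135, np.float64(0.0))]
[1.  1.  1.  1.  1.  1.  1.  1.  1.  1.  0.8 0.6 0.5 0.1 0.  0.  0.  0.
 0.  0.  0.  0.  0.  0.  0.  0.  0.  0.  0.  0. ]
```

It is at rest, with the tab about 3–4° from the spout mark. I'm handing in.

```bash
python3 -c "
from cell import ctrl
print(ctrl.finish_job())"
```

```text
the job is handed in; nothing more can be done
None
```

I handed the job in at about 43.5 s, with no verdict returned: by my camera estimates the basket held 22–38 turns a minute from about 27.3 to 36.4 s, and after one re-pump (it coasted down faster than expected) it was braked to rest in one go, its tab about 4° from the spout, with everything released.

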